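Run a fingertip along the pouch sealer's rail

ROBOT

A 6-joint arm with a two-finger parallel gripper is mounted at the origin on the work surface; the furniture and walls round the work are solid. World frame = base frame: x ahead of the robot, y to its left, z up, the work surface at z = 0. Lengths are in m, angles in rad, forces in N, time in s.
With the tool pointing down it reaches from about 0.225 to 0.875 m from the base axis. Payload 3.4 kg.
Tool frame: the origin (TCP) lies at the very end of the fingers, on their centre line; the grasp point (between the pads) lies 19 mm behind it; z points along the fingers, y is the line along which they close (so a half turn about z gives the same grasp; the last joint's range is limited). The gripper opens to 85 mm and grips with 20 to 120 N. Pads are 22 mm wide; open, the fingers measure 114 mm over their backs; the gripper's body (76 mm by 85 mm) begins 54 mm behind the grasp point. The pads swing forward as they close: fully open they stand 13 mm farther back than shut.
Start: joints at [-1.466, 0.276, 1.505, -0, 1.361, -0.121], TCP at [0.129, -0.56, 0.231] pointing down, gripper open.
Joint ranges: [-2.89, 2.89], [-0.75, 2.08], [0.22, 2.7], [-1.18, 4.32], [0.11, 2.71], [-2.7, 2.7]. Speed limits (rad/s): [2.57, 2.57, 3.14, 3.14, 3.14, 3.14].

INTERFACE

Orientations are given as a unit quaternion [w, x, y, z].
In Python, from rig import readout, vision, manip gives the robot as it stands.
- The arm moves only by the shell command python3 -m handwheel 'ROWS' [FORCE]. ROWS is JSON, a list of rows, each a list of 3 entries, a list of its own where there are three numbers: the shift along the tool's x, y, z in mm, then the turn, a rotation vector about the tool's x, y, z in units of 6 degrees (1.0 is 6 degrees), then the closure, from -1 (fully open) to 1 (shut), so that 0 is half open. A call has 1 to 20 rows; each row shifts and turns the commanded pose from where the row before left it, along the tool's axes as they then stand; what a row does not reach is not made up. A row lasts 1/8 s, in which the tool goes at most 62.5 mm and 10.7 degrees, less where a joint would pass 70% of its speed; a pose out of reach is approached as far as the arm can. A call is refused whole if a number of a shift passes 62.5 or a number of a turn 1, either way. A call with a gripper value outside its range is refused whole. The fingers move at their own pace and stop on an object; FORCE is the grip in N (left out, the last holds). Time passes only in rows, so rows that do not move let the fingers close. It gives the time, the measured TCP pose, the force, the opening and the grip force at its end, in the units of the state.
- readout.get_state(): the state, without advancing time (a new reading comes with each control period).
- vision.get_image(name): name is "side" or "top"; returns the picture (400x640x3 uint8, blue, green, red); there is no depth.
- vision.camera_params(name): a dict with "intrinsics" (3x3 intrinsics, pixels), "rvec" (rotation vector, rad) and "tvec" (3), from world to camera coordinates, as OpenCV has them. Camera axes: x right, y down, z forward; pixel columns grow to the right and rows downward; lengths in m; the calibration is good to about 2 mm. A picture is of the moment at which its call begins. camera_params takes no time and is no camera call.
- manip.sign_off(): hands the job in; it is judged then, once.
The state is a dict: "clock": time; "qpos": joint angles; "qd": joint speeds; "effort": joint torques, N m; "position": TCP position; "ee_rot": TCP orientation; "contact_force": force on the tool from outside, world axes, zero at the start; "moment": the same for the moment, N m; "width": finger opening in m; "gripper_force": force on a finger pad.
Only numpy, scipy, OpenCV 4.12 (cv2) and the standard library are available. Lean on these libraries where they do the work, as an engineer would, in place of code of your own. Each camera call takes 0.05 s, during which the arm holds its last target. There are 200 camera calls.

TASK

Seal the pouch that lies in the sealing press: with the fingertips, lightly press the sprung rail down at its first mark, the one next to the round stop, run along the rail to its last mark, next to the square stop, and back to the first mark, keeping the rail pressed down all the way there and back in one unbroken stroke. Then come off the rail so that it springs up. Do not press hard, do not shift the pouch, and leave the other things on the table alone.

Things in the scene. Friction and masses are not known exactly. Their poses are not given: they have to be found in the camera images.
- press: grey painted metal base of the pouch sealing press, fixed to the table, 12 mm high. A beam 60 (x) x 230 (y) mm lies under the rail; a feed table 116 mm wide runs from it towards +x to 194 mm from the origin. Origin: underside, straight below the middle of the rail, at table height; x points along the feed table away from the robot (turned up to 0.5 rad either way), y along the rail, z up. The press stands in other places and turns each time.
- rail_top (a point): middle of the upper face of the bare steel pressing rail: a straight bar 160 mm long (y), 16 mm wide (x), 12 mm thick, flat on top with 3 mm rounded edges, lying across the press over the pouch's flat end; axes as the press. The upper face stands 37 mm above the table when not pressed. Five thin dark engraved lines across it are its marks, at -54, -27, 0, +27 and +54 mm along y; the bar's ends lie at -80 and +80 mm. Nothing taller than 49 mm stands beside it.
- rail (a joint): how far the rail is pressed down, in m: 0 up, 0.008 at its stop. It stays level wherever it is pressed. A spring pushes it up: about 1.3 N starts it moving, 4 N holds it half way (0.004), 7 N takes it to the stop. Below about 0.0012 does not count as pressed; beyond the stop the force rises steeply, and 20 N is too hard.
- round_stop: round aluminium post, 30 mm across, 37 mm high with a domed cap, on the base beam at one end of the rail; its top is 49 mm above the table. Origin: centre of its underside, 96 mm from the middle of the rail, on the rail's line. The stroke starts and finishes at this end. Which end of the rail has the round stop changes each time.
- square_stop: square aluminium block 30 x 26 mm, 26 mm high, at the other end of the rail, 96 mm from its middle; its top is 38 mm above the table. Origin: centre of its underside.
- pouch: loose peel pouch of paper and film with one instrument in it, 190 x 90 mm, lying on the feed table with its flat end (2 mm thick) under the rail and its bulge (up to 15 mm thick, so up to 27 mm above the table) beyond it. Origin: centre of its underside; x its long axis. Weighs 40 to 70 g; not to be shifted.
- haemostat: loose steel clamp 140 x 56 x 7 mm on the table beside the feed table; leave alone. Origin: centre of underside, y its length.
- scissors: loose steel dressing scissors 150 x 56 x 6 mm on the table on the other side of the feed table; leave alone. Origin: centre of underside, y their length.
- marker: loose marker pen 130 mm long, 18 mm thick, lying on the table in front of the press, roughly along the rail and some 65 mm from it; leave alone. Origin: centre of underside, y its length.
- timer: loose white minute timer with black knob, 62 x 62 x 44 mm, at the table's right side; leave alone. Origin: centre of underside.
- gallipot: loose small steel bowl, 79 mm across, 40 mm high, at the table's right side; leave alone. Origin: centre of underside.
- kidney_dish: loose steel kidney dish 95 x 202 x 34 mm at the table's left; leave alone. Origin: centre of underside.

How it is judged:
By the outcome, as a careful person would: the job done as asked, in the order asked, and still so for the second after the job is handed in, with the robot touching nothing.
It also fails if it takes over 42 s, if anything falls off the work surface, if the arm or the gripper's body presses on something with over 40 N, if the wrist force passes 120 N, or if a joint passes its speed limit or range.

## Working session

There is one attempt and no reset: what is moved stays moved. The work goes in short steps, Python scripts to look and compute and a shell command to move; the robot and the scene stay as the last step left them, time stands still between calls to the robot, and variables do not carry over. Pictures are saved under pics/ and viewed, at most 10 in all, crops included, and the job is handed in when it is done.

```bash
ls; mkdir -p pics
python3 - <<'E'
from rig import readout, vision
import cv2, json
for n in("top","side"):
    im=vision.get_image(n); cv2.imwrite(f"pics/{n}0.png",im)
    p=vision.camera_params(n); print(n,p)
print(readout.get_state())
E
```

```text
pics
top {'intrinsics': array([[491.26624243,   0.        , 317.42021342],
       [  0.        , 491.26624243, 189.67673362],
       [  0.        ,   0.        ,   1.        ]]), 'rvec': array([ 2.21023298, -2.1687408 ,  0.03321712]), 'tvec': array([-0.01018354,  0.53247945,  1.26405636])}
side {'intrinsics': array([[440.67741579,   0.        , 320.18272289],
       [  0.        , 440.67741579, 194.53853509],
       [  0.        ,   0.        ,   1.        ]]), 'rvec': array([ 2.18919002, -0.26552857,  0.12838151]), 'tvec': array([-0.53853052,  0.09631458,  1.0901697 ])}
{'clock': 0.1, 'qpos': array([-1.46595245e+00,  2.76580491e-01,  1.50600684e+00,  2.93199583e-06,
        1.36069149e+00, -1.20979542e-01]), 'qd': array([ 0.00184073,  0.00048702, -0.0025165 ,  0.00027862, -0.000199  ,
        0.00088279]), 'effort': array([ 1.75648849e-03, -4.17700446e+01, -2.46404403e+01, -2.33321407e-04,
        5.71538534e-03,  1.41873670e-05]), 'position': array([ 0.12870611, -0.55993562,  0.23049829]), 'ee_rot': array([-8.43043099e-04,  9.93631924e-01,  1.12671598e-01,  8.23522545e-06]), 'contact_force': array([-0.44042956,  0.33059135, -0.22367857]), 'moment': array([ 0.0008653 ,  0.03438079, -0.06144662]), 'gripper_force': 0.0, 'width': 0.08515399161432106}
```

View pics/top0.png

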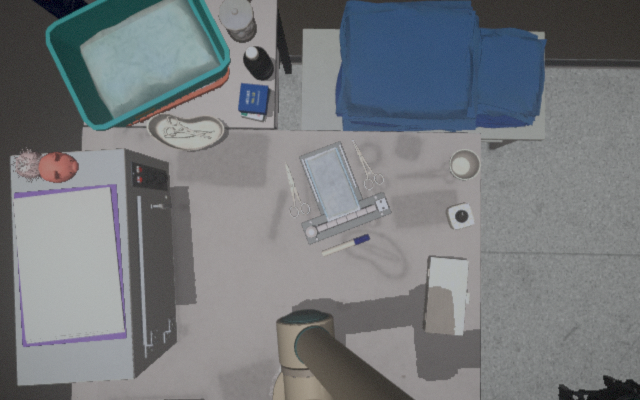

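View pics/side0.png

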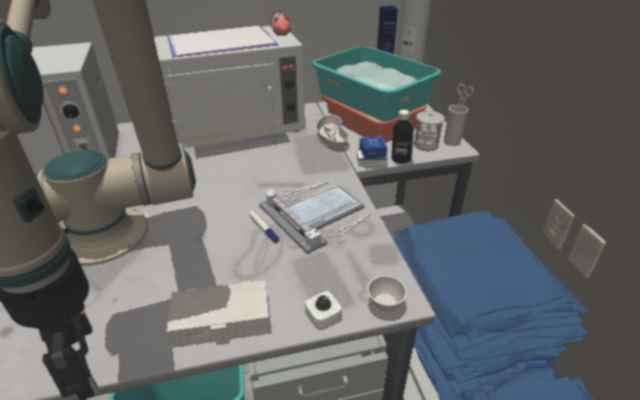

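The top view shows the press near (346,218), with the round stop on the left at about (311,232) and the square stop on the right at about (382,204). The marker is in front at (345,245). Next I'll enlarge both views.

Run:
```python
import cv2,numpy as np
a=cv2.imread("pics/top0.png")[185:250,290:400]; b=cv2.imread("pics/side0.png")[175:255,240:350]
a=cv2.resize(a,None,fx=7,fy=7,interpolation=cv2.INTER_CUBIC)
b=cv2.resize(b,None,fx=7,fy=7,interpolation=cv2.INTER_CUBIC)
cv2.imwrite("pics/topz.png",a);cv2.imwrite("pics/sidez.png",b)
```

```text
(no output)
```

View pics/topz.png

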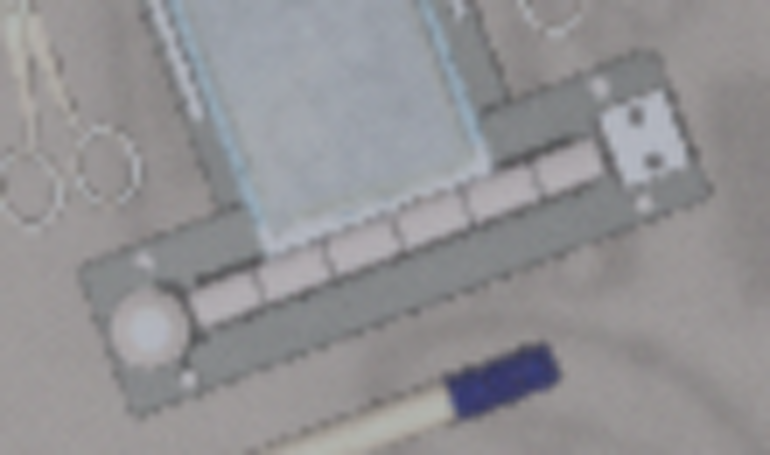

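View pics/sidez.png

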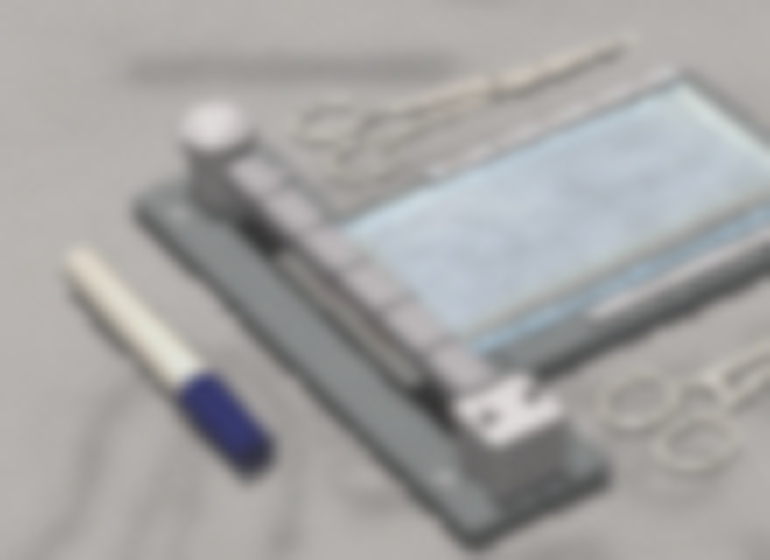

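```bash
cat > h.py <<'E'
import cv2,numpy as np
from rig import vision
def P(n):
    p=vision.camera_params(n); return p["intrinsics"],cv2.Rodrigues(p["rvec"])[0],p["tvec"],p["rvec"]
def ray(n,uv,z):
    K,R,t,_=P(n); d=R.T@np.linalg.solve(K,[*uv,1]); c=-R.T@t; return c+d*(z-c[2])/d[2]
def proj(n,X):
    K,R,t,r=P(n); return cv2.projectPoints(np.float64(X).reshape(-1,1,3),r,t,K,None)[0][:,0]
E
python3 - <<'E'
from h import *
T=lambda a:((a[0]+.5)/7-.5+290,(a[1]+.5)/7-.5+185)
m=np.array([ray("top",T(a),.037) for a in [(260,286),(328,261),(400,235),(469,210),(537,182)]])
s=np.array([-54,-27,0,27,54])/1000.
e=[ray("top",T((193,308)),.037),ray("top",T((602,157)),.037)]
print(m.round(4),"\nmark span",np.linalg.norm(m[4]-m[0]),"rail len",np.linalg.norm(e[1]-e[0]))
print("round",ray("top",T((149,328)),.049),"square",ray("top",T((645,140)),.038))
d=e[1]-e[0]; d/=np.linalg.norm(d); c=(m.mean(0)+(e[0]+e[1])/2)/2
print("center",c,"dir(round->square)",d,"ang",np.arctan2(d[1],d[0]),"dist round",np.linalg.norm((ray("top",T((149,328)),.049)-c)[:2]))
M=[c+d*x for x in s]; q=proj("side",M); print("side zoom px",((q-[240,175]+.5)*7-.5).round(0))
print("marks",np.round(M,4))
# rows: tool axes at start
th=2*np.arctan2(.11267,.99363); tx=np.array([np.cos(th),np.sin(th)]); ty=np.array([np.sin(th),-np.cos(th)])
D=M[0][:2]-[.1287,-.5599]; print("shift tool mm",D@tx*1e3,D@ty*1e3,"tool x ang",th)
E
```

```text
[[ 0.441  -0.0259  0.037 ]
 [ 0.4505 -0.0503  0.037 ]
 [ 0.4605 -0.0763  0.037 ]
 [ 0.47   -0.1011  0.037 ]
 [ 0.4806 -0.1256  0.037 ]] 
mark span 0.10732712949652304 rail len 0.15815068888141665
round [0.42548386 0.01375609 0.049     ] square [ 0.49658356 -0.16438696  0.038     ]
center [ 0.46094506 -0.0756073   0.037     ] dir(round->square) [ 0.36400326 -0.93139767  0.        ] ang -1.1982339019741015 dist round 0.09614214422675273
side zoom px [[281. 188.]
 [319. 225.]
 [359. 263.]
 [400. 302.]
 [442. 342.]]
marks [[ 0.4413 -0.0253  0.037 ]
 [ 0.4511 -0.0505  0.037 ]
 [ 0.4609 -0.0756  0.037 ]
 [ 0.4708 -0.1008  0.037 ]
 [ 0.4806 -0.1259  0.037 ]]
shift tool mm 424.34983410409666 -451.02498910369764 tool x ang 0.22582006344847483
```

Both views agree: mark span 107 mm (108 given), rail 158 mm (160), round stop 96 mm from the middle. Now I'll turn the tool's y axis along the rail, shut the fingers and move above the first mark.

```bash
python3 -m handwheel '[[[0,0,0],[0,0,-0.7],1],[[0,0,0],[0,0,-0.7],1],[[30,-24,0],[0,0,0],1],[[30,-24,0],[0,0,0],1],[[30,-24,0],[0,0,0],1],[[30,-24,0],[0,0,0],1],[[30,-24,0],[0,0,0],1],[[30,-24,0],[0,0,0],1],[[30,-24,0],[0,0,0],1],[[30,-24,0],[0,0,0],1],[[30,-24,0],[0,0,0],1],[[30,-24,0],[0,0,0],1],[[30,-24,0],[0,0,0],1],[[30,-24,0],[0,0,0],1],[[30,-24,0],[0,0,0],1],[[30,-24,0],[0,0,0],1],[[30,-24,0],[0,0,0],1],[[30,-24,0],[0,0,0],1]]' 30
cat >> h.py <<'E'
def todo(s,along=0.,z=None):
    "shift in tool mm to the rail mark 'along' (m from middle, + towards square)"
    from scipy.spatial.transform import Rotation as Rn
    w,x,y,zz=s["ee_rot"]; R=Rn.from_quat([x,y,zz,w]).as_matrix()
    d=np.array([.3640,-.9314,0]); t=np.array([.4609,-.0756,0])+d*along; t[2]=z if z else s["position"][2]
    return (R.T@(t-s["position"])*1e3).round(1), R.round(3)
E
python3 - <<'E'
from h import *
from rig import readout
s=readout.get_state(); print(s["clock"],s["position"],s["width"],s["contact_force"]); print(*todo(s,-.054,.07))
E
```

```text
clock: 2.35
position: [0.4364, -0.0269, 0.231]
ee_rot: [0.0, 0.983, 0.185, -0.0]
contact_force: [0.1, -0.4, 0.4]
width: -0.0001
gripper_force: 0.0
2.35 [ 0.43636411 -0.02688368  0.23102141] -0.00013011529940218039 [ 0.09752936 -0.40187003  0.3653638 ]
[  5.2   0.3 161. ] [[ 0.931  0.364 -0.   ]
 [ 0.364 -0.931 -0.   ]
 [-0.     0.    -1.   ]]
```

```bash
python3 -m handwheel '[[[5,0,40],[0,0,0],1],[[0,-1,40],[0,0,0],1],[[0,0,40],[0,0,0],1],[[0,0,31],[0,0,0],1],[[0,0,0],[0,0,0],1],[[0,0,0],[0,0,0],1]]'
python3 - <<'E'
from h import *
from rig import readout
s=readout.get_state(); print(s["position"],s["contact_force"]); print(todo(s,-.055,.045)[0])
p=s["position"]
big=[]
for n,w,h in(("top",60,44),("side",60,44)):
    u,v=proj(n,[p])[0].astype(int); print(n,u,v)
    im=vision.get_image(n)[v-h:v+h-10,u-w:u+w]; big.append(cv2.resize(im,(720,int(im.shape[0]*6))  ,interpolation=cv2.INTER_CUBIC)[:470])
cv2.imwrite("pics/close_t.png",big[0]);cv2.imwrite("pics/close_s.png",big[1])
E
```

```text
clock: 3.1
position: [0.4412, -0.0256, 0.0811]
ee_rot: [0.0, 0.983, 0.185, 0.001]
contact_force: [0.5, -0.4, 0.6]
width: -0.0
gripper_force: 0.0
[ 0.44119538 -0.02556326  0.08109916] [ 0.51316587 -0.37314037  0.62171061]
[ 0.1 -1.3 36.1]
top 326 225
side 278 187
```

View pics/close_s.png

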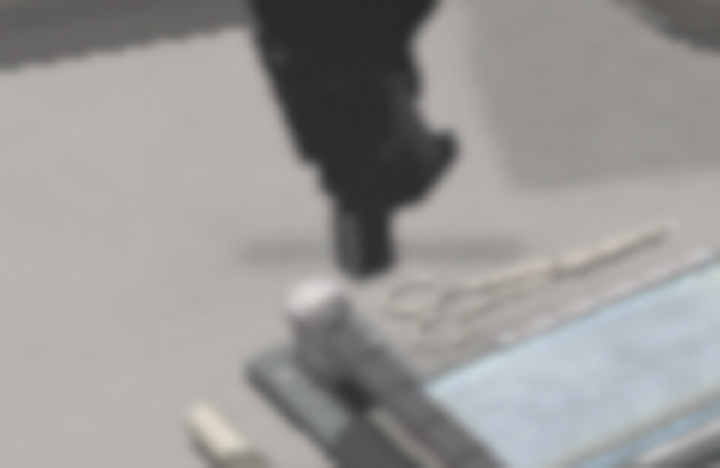

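View pics/close_t.png

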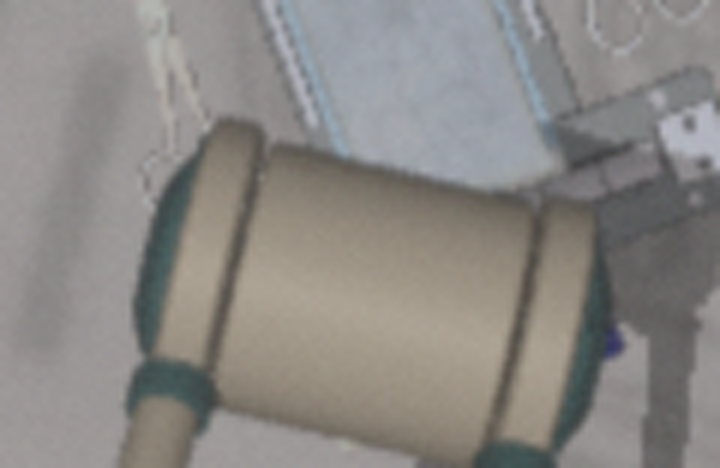

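The side view shows the shut fingertips, at about (360,270) in the crop, where the calibration puts them: over the round-stop end of the rail. The wrist hides that end in the top view. I'll come down to just above the rail and then press in small steps.

```bash
python3 -m handwheel '[[[0,-1,20],[0,0,0],1],[[0,0,15],[0,0,0],1],[[0,0,3],[0,0,0],1],[[0,0,0],[0,0,0],1],[[0,0,0],[0,0,0],1]]'
python3 -m handwheel '[[[0,0,3],[0,0,0],1],[[0,0,2],[0,0,0],1],[[0,0,1],[0,0,0],1],[[0,0,0],[0,0,0],1],[[0,0,0],[0,0,0],1]]'
```

```text
clock: 3.82
position: [0.4408, -0.0246, 0.0431]
ee_rot: [0.0, 0.983, 0.185, 0.001]
contact_force: [0.6, -0.7, -0.1]
width: 0.0
gripper_force: 0.0
clock: 4.45
position: [0.4401, -0.0244, 0.0364]
ee_rot: [0.0, 0.983, 0.185, 0.0]
contact_force: [-0.0, 0.5, 2.2]
width: 0.0001
gripper_force: 0.9
```

```bash
python3 -m handwheel '[[[0,0,1.5],[0,0,0],1],[[0,0,1.5],[0,0,0],1],[[0,0,0],[0,0,0],1],[[0,0,0],[0,0,0],1]]'; python3 -c "
from h import *
from rig import readout
s=readout.get_state();print(s['contact_force'],todo(s,-.054,.0330)[0])"
```

```text
clock: 4.95
position: [0.4401, -0.0244, 0.0333]
ee_rot: [0.0, 0.983, 0.185, -0.0]
contact_force: [1.0, -0.2, 4.3]
width: -0.0003
gripper_force: 1.9
[ 0.9792653  -0.21303166  4.34397434] [0.8 1.2 0.3]
```

```bash
python3 -m handwheel '[[[0.1,2,0],[0,0,0],1],[[0.1,4,0],[0,0,0],1],[[0.1,4,0],[0,0,0],1],[[0.1,4,0],[0,0,0],1],[[0.1,4,0],[0,0,0],1],[[0.1,4,0],[0,0,0],1],[[0,4,0],[0,0,0],1],[[0,4,0],[0,0,0],1]]'; python3 -c "
from h import *
from rig import readout
s=readout.get_state();print(s['contact_force'],todo(s,.054,.0330)[0])"
```

```text
clock: 5.95
position: [0.4516, -0.0524, 0.0333]
ee_rot: [0.0, 0.983, 0.185, -0.0]
contact_force: [-1.8, 2.5, 3.8]
width: -0.0001
gripper_force: 2.0
[-1.82155006  2.48161845  3.8131517 ] [ 0.2 79.   0.3]
```

```bash
python3 -m handwheel '[[[0,4,0],[0,0,0],1],[[0,4,0],[0,0,0],1],[[0,4,0],[0,0,0],1],[[0,4,0],[0,0,0],1],[[0,4,0],[0,0,0],1],[[0,4,0],[0,0,0],1],[[0,4,0],[0,0,0],1],[[0,4,0],[0,0,0],1],[[0,4,0],[0,0,0],1],[[0,4,0],[0,0,0],1]]'; python3 -c "
from h import *
from rig import readout
s=readout.get_state();print(s['contact_force'],todo(s,.054,.0330)[0])"
```

```text
clock: 7.2
position: [0.4661, -0.0897, 0.0333]
ee_rot: [0.0, 0.983, 0.185, -0.0]
contact_force: [-0.4, 3.4, 4.7]
width: 0.0001
gripper_force: 2.0
[-0.42124016  3.36781695  4.68513822] [ 0.3 39.   0.3]
```

```bash
python3 -m handwheel '[[[0,4,0],[0,0,0],1],[[0,4,0],[0,0,0],1],[[0,4,0],[0,0,0],1],[[0,4,0],[0,0,0],1],[[0,4,0],[0,0,0],1],[[0,4,0],[0,0,0],1],[[0,4,0],[0,0,0],1],[[0,4,0],[0,0,0],1],[[0,4,0],[0,0,0],1],[[0,4,0],[0,0,0],1],[[0,0,0],[0,0,0],1],[[0,0,0],[0,0,0],1]]'; python3 -c "
from h import *
from rig import readout
s=readout.get_state();print(s['contact_force'],todo(s,-.054,.0330)[0],todo(s,.054,.0330)[0])"
```

```text
clock: 8.7
position: [0.481, -0.1274, 0.0334]
ee_rot: [0.001, 0.983, 0.185, 0.0]
contact_force: [0.1, -1.7, 4.1]
width: -0.0003
gripper_force: 1.9
[ 0.10711532 -1.6643145   4.14920853] [   0.2 -109.5    0.3] [ 0.1 -1.5  0.4]
```

The fingertips are at the last mark, about 1.5 mm past it, with about 4 N on the rail. Now the return run.

```bash
python3 -m handwheel '[[[0,-2,0],[0,0,0],1],[[0,-4,0],[0,0,0],1],[[0,-4,0],[0,0,0],1],[[0,-4,0],[0,0,0],1],[[0,-4,0],[0,0,0],1],[[0,-4,0],[0,0,0],1],[[0,-4,0],[0,0,0],1],[[0,-4,0],[0,0,0],1],[[0,-4,0],[0,0,0],1],[[0,-4,0],[0,0,0],1],[[0,-4,0],[0,0,0],1],[[0,-4,0],[0,0,0],1],[[0,-4,0],[0,0,0],1],[[0,-4,0],[0,0,0],1]]'; python3 -c "
from h import *
from rig import readout
s=readout.get_state();print(s['contact_force'],todo(s,-.054,.0330)[0])"
```

```text
clock: 10.45
position: [0.4609, -0.0761, 0.0333]
ee_rot: [0.0, 0.983, 0.185, -0.0]
contact_force: [1.5, -2.9, 4.1]
width: 0.0
gripper_force: 2.0
[ 1.50064748 -2.91860359  4.13458058] [  0.2 -54.5   0.3]
```

```bash
python3 -m handwheel '[[[0,-4,0],[0,0,0],1],[[0,-4,0],[0,0,0],1],[[0,-4,0],[0,0,0],1],[[0,-4,0],[0,0,0],1],[[0,-4,0],[0,0,0],1],[[0,-4,0],[0,0,0],1],[[0,-4,0],[0,0,0],1],[[0,-4,0],[0,0,0],1],[[0,-4,0],[0,0,0],1],[[0,-4,0],[0,0,0],1],[[0,-4,0],[0,0,0],1],[[0,-4,0],[0,0,0],1],[[0,-4,0],[0,0,0],1],[[0,-4,0],[0,0,0],1],[[0,0,0],[0,0,0],1],[[0,0,0],[0,0,0],1]]'; python3 -c "
from h import *
from rig import readout
s=readout.get_state();print(s['contact_force'],todo(s,-.054,.0330)[0])"
```

```text
clock: 12.45
position: [0.4402, -0.0236, 0.0332]
ee_rot: [-0.001, 0.983, 0.185, -0.0]
contact_force: [0.7, 1.1, 3.1]
width: 0.0001
gripper_force: 2.0
[0.6574239  1.1453704  3.11691114] [0.3 1.9 0.2]
```

The stroke is back at the first mark, about 2 mm past it and still pressed. I'll lift straight up, clear of everything, and look again.

```bash
python3 -m handwheel '[[[0,0,-3],[0,0,0],1],[[0,0,-6],[0,0,0],1],[[0,0,-20],[0,0,0],1],[[0,0,-40],[0,0,0],1],[[0,0,-50],[0,0,0],1],[[-40,0,-30],[0,0,0],1],[[-50,0,0],[0,0,0],1],[[-50,0,0],[0,0,0],1],[[0,0,0],[0,0,0],1],[[0,0,0],[0,0,0],1]]'
python3 - <<'E'
from h import *
a=vision.get_image("top")[125:255,265:400]; b=vision.get_image("side")[170:260,235:370]
z=lambda i,f:cv2.resize(i,None,fx=f,fy=f,interpolation=cv2.INTER_CUBIC)
a0=cv2.imread("pics/top0.png")[125:255,265:400]
c=np.vstack([np.hstack([z(a0,2.9),z(a,2.9)])]); cv2.imwrite("pics/end.png",c)
b0=cv2.imread("pics/side0.png")[170:260,235:370]; print("side diff",np.abs(b.astype(int)-b0).max(2).mean(), c.shape)
cv2.imwrite("pics/end_s.png",np.hstack([z(b0,2.9),z(b,2.9)]))
E
```

```text
clock: 13.7
position: [0.3103, -0.0752, 0.1824]
ee_rot: [0.0, 0.983, 0.185, 0.0]
contact_force: [0.3, -0.5, 0.1]
width: -0.0001
gripper_force: 0.0
side diff 4.245679012345679 (377, 784, 3)
```

View pics/end.png

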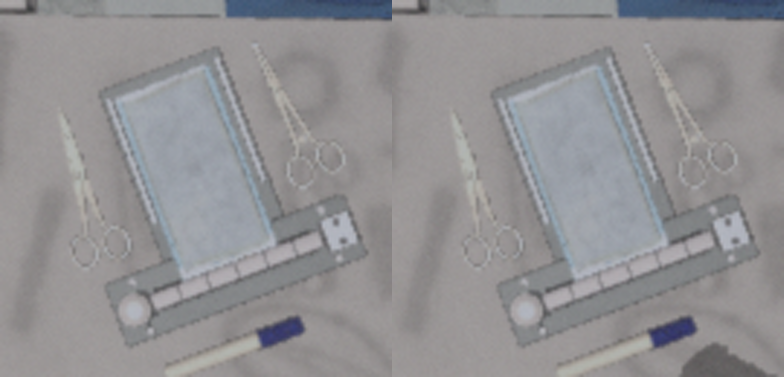

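View pics/end_s.png

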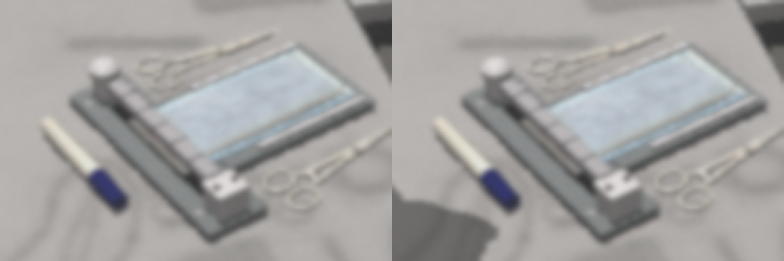

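The before and after pictures match: rail up, pouch (around (585,170) in the right half), marker and tools where they were. The arm touches nothing.

```bash
python3 -c "
from rig import manip; print(manip.sign_off())"
```

```text
the job is handed in; nothing more can be done
None
```

I ran the rail from its first mark to its last and back in one stroke at about 3–5 N at each stop and let it spring up; the pouch and the things around the press look unmoved, and I handed the job in at about 14 s.

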